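Uncouple the clogged silencer from the bench air turret

ROBOT

A 6-joint arm with a two-finger parallel gripper is mounted at the origin on the work surface. World frame = base frame: x ahead of the robot, y to its left, z up, the work surface at z = 0. Lengths are in m, angles in rad, forces in N, time in s.
With the tool pointing down it reaches from about 0.35 to 0.775 m from the base axis. Payload 7.3 kg.
Tool frame: the origin (TCP) lies at the centre of the arm's flange, where the gripper is bolted on; the fingertips stand 178 mm ahead of it and the grasp point (between the pads) lies 159 mm ahead of it (env.tcp_to_grasp is the distance from the TCP to the grasp point, in m); z points along the fingers, y is the line along which they close (so a half turn about z gives the same grasp; the last joint's range is limited). The gripper opens to 92 mm and grips with 3 to 60 N. Pads are 19 mm wide; open, the fingers measure 130 mm over their backs; the gripper's body (75 mm by 190 mm) begins 47 mm behind the grasp point.
Start: joints at [-1.329, 0.342, 1.524, -0, 1.275, -0.146], TCP at [0.199, -0.486, 0.405] pointing down, gripper open.
Joint ranges: [-2.53, 2.53], [-0.77, 2.02], [0.04, 2.7], [-1, 4.14], [0.28, 2.66], [-3.11, 3.11]. Speed limits (rad/s): [2.57, 2.57, 3.14, 3.14, 3.14, 3.14].

INTERFACE

Orientations are given as a unit quaternion [w, x, y, z].
In Python, from plant import env gives the robot as it stands.
- The arm moves only by the tool arm_command, never from a script. Its argument "motion" is a list that holds one entry, the list of rows, each a list of 4 numbers: the shift along the tool's x, y, z in m, then the turn about the tool's z in rad. A call has exactly 10 rows; each row is the pose to reach, as a shift and turn from the pose commanded when the call began, along the tool's axes at that moment; what a row does not reach only later rows make up. A row lasts 1/8 s, in which the tool goes at most 62.5 mm and 10.7 degrees, less where a joint would pass 70% of its speed; a pose out of reach is approached as far as the arm can. A call with a gripper value outside its range is refused whole. "jaw" is the opening, from 0 (shut) to 1 (fully open), set as the call begins (left out, the last holds). The fingers move at their own pace and stop on an object; "newtons" is the grip in N (left out, the last holds). Time passes only in rows, so rows that repeat a pose let the fingers close, or fill a call up. It gives the time, the measured TCP pose, the force, the opening and the grip force at its end, in the units of the state.
- env.get_obs(): the state, without advancing time (a new reading comes with each control period).
- env.snapshot(name): name is "side" or "top"; returns the picture (480x640x3 uint8, red, green, blue); there is no depth.
- env.calibration(name): a dict with "mtx" (3x3 intrinsics, pixels), "view" (4x4, takes a point from world to camera coordinates). Camera axes: x right, y down, z forward; pixel columns grow to the right and rows downward; lengths in m; the calibration is good to about 2 mm. A picture is of the moment at which its call begins. calibration takes no time and is no camera call.
- env.sign_off(): hands the job in; it is judged then, once.
Trained networks look in the newest picture that a camera, given by its name, has taken for a name from the list of things; names that differ only in an ending like _2 or _b are one class to them, and where a whole thing is asked for, a point or a joint stands for the part that bears it (a point fixed in the world has none). Each returns a list of dicts, best first, with "p" (0 to 1); they miss things now and then, are a little off and sometimes report something else, mostly with a low value. They report only what shows in the picture. A call takes as long as a camera call. They do not tell look-alikes from the thing itself.
- env.recognise(camera, thing): "rect" ([left, top, right, bottom] in pixels, round what is visible of it).
The state is a dict: "clock": time; "joints": joint angles; "dq": joint speeds; "joint_torque": joint torques, N m; "ee_pos": TCP position; "tcp_rot": TCP orientation; "ft_force": force on the tool from outside, world axes, zero at the start; "moment": the same for the moment, N m; "grip_width": finger opening in m; "grasp_force": force on a finger pad.
Only numpy, scipy, OpenCV 4.12 (cv2) and the standard library are available. Lean on these libraries where they do the work, as an engineer would, in place of code of your own. Each camera call takes 0.05 s, during which the arm holds its last target. There are 200 camera calls.

TASK

The silencer plugged into the bench air turret is clogged. Uncouple it as one does a quick coupling: push the sprung sleeve back, draw the silencer's nipple right out so that the sleeve springs home again, then lower the silencer into the empty steel tray and let it lie there, without dropping it in. Leave the tins, forceps, wrench, beaker and jar where they are.

Things in the scene. Friction and masses are not known exactly. Their poses are not given: they have to be found in the camera images.
- sleeve_front (a point): Centre of the front ring face of the coupling's steel sleeve; moves with it. z: the coupling's axis, outwards (the nipple comes out this way), 35 degrees from vertical; y is level. Front collar 58 mm in diameter, 8 mm long; knurled waist 48 mm. The 35 mm silencer stands in its middle, leaving an 11 mm wide ring of the face free to push on; 35 mm of air beside the collar.
- sleeve (a joint): How far the sleeve is pushed back along its axis (against its z), m: 0 = home, 0.011 = hard stop. Spring 3.6 N at 0, 10 N at 0.011. Below about 0.008 pawls lock the nipple, however hard it is pulled. Once freed and 3 mm out, the nipple itself holds the sleeve back (about 0.008) and stays where it is left; 23 to 28 mm out, the sleeve snaps home. Drawing out takes about 10 N.
- silencer_body (a point): Middle of the body of the silencer to be removed (0.15 to 0.3 kg; it balances 12 mm nearer the nose): cylinder 35 mm in diameter, 56 mm long (28 each way along z), steel collar, grooved bronze middle, flat steel cap. z points to the cap. While coupled its shoulder stands 2 mm and its cap 58 mm in front of the sleeve's face. A 24 mm steel nipple runs on 46 mm below the shoulder; 102 mm in all.
- silencer_nose (a point): Centre of the silencer's nose, the free end of its nipple, 74 mm from silencer_body against its z. While coupled it is 44 mm behind the sleeve's front face (sleeve home), so the silencer must be drawn out 44 mm along the axis to be clear. Axes as for silencer_body.
- turret: The grey bench turret that carries the coupling, fixed: round foot 90 mm in diameter, 46 mm column, ball head at 90 mm height, black valve knob behind. Origin at the centre of its foot, z up; the coupling leans 35 degrees to its front, -x. The socket's mouth is 41 mm in front of the origin, 149 mm up; the silencer's cap 77 mm in front, 200 mm up.
- gauge_turret: The other turret, fixed, same foot, head and lean, with a round pressure gauge (68 mm dial) on its coupling, not to be worked: 215 mm high, reaching 105 mm to its front. The two turrets may stand either way round. Origin and axes as for turret.
- tray: The empty shallow steel tray, fixed: 200 mm (x) by 140 mm (y), rim 22 mm high, wall and floor 3 mm. Origin at the centre of its underside. It stands left or right in front of the turrets; the tray on the other side holds three tins.
- tin_tray: The other tray, fixed, same size, with three lidded tins in it. Origin at the centre of its underside.
- tin1: Bystander: aluminium sample tin, 54 mm diameter, 34 mm high, in the tin tray. Origin under its centre.
- tin2: Bystander: another such tin.
- tin3: Bystander: another such tin.
- tin4: Bystander: tin, 50 mm diameter, 30 mm high, between the turrets. Origin under its centre.
- tin5: Bystander: tin, 72 mm diameter, 45 mm high, behind the turrets. Origin under its centre.
- forceps: Bystander: steel forceps, 155 mm long, 8 mm high, lying on the bench in front of the turrets. Origin under the middle.
- wrench: Bystander: wrench, 170 mm long, lying behind the turrets.
- beaker: Bystander: white beaker, 72 mm diameter, 90 mm high, behind the turrets. Origin under its centre.
- reagent: Bystander: amber jar, 68 mm diameter, 130 mm high, to the right. Origin under its centre.
Not all that is in view belongs to the job. What is meant by the part that bears silencer_body is not purple or turquoise, and is the larger of those in its own colour.

How it is judged:
By the outcome, as a careful person would: the job done as asked, in the order asked, and still so for the second after the job is handed in, with the robot touching nothing.
It also fails if it takes over 43 s, if anything falls off the work surface, if the arm or the gripper's body presses on something with over 40 N, if the wrist force passes 120 N, or if a joint passes its speed limit or range.

## Working session

There is one attempt and no reset: what is moved stays moved. The work goes in short steps, Python scripts to look and compute and a tool call to move; the robot and the scene stay as the last step left them, time stands still between calls to the robot, and variables do not carry over. Pictures are saved under pics/ and viewed, at most 10 in all, crops included, and the job is handed in when it is done.

Besides the shell and the picture viewer there is one more tool, called after "Call:" by a JSON object that holds its "name" and its "arguments". arm_command: Moves the arm, as the interface text tells. Its arguments: {"type":"object","properties":{"motion":{"type":"array"},"jaw":{"type":"number"},"newtons":{"type":"number"}},"required":["motion"]}

```bash
mkdir -p pics; ls; cat > h.py <<'E'
import numpy as np,cv2
from plant import env
def snap(c,n):
    im=env.snapshot(c); cv2.imwrite(f'pics/{n}.png',im[:,:,::-1]); return im
E
python3 - <<'E'
from h import *
for c in('side','top'):
    snap(c,c+'0'); k=env.calibration(c); print(c,np.round(k['mtx'],1).tolist(),np.round(k['view'],4).tolist())
    for t in('silencer_body','sleeve','turret','gauge_turret','tray','tin_tray','forceps'):
        print(t,[(np.round(d['rect']).astype(int).tolist(),round(d['p'],2)) for d in env.recognise(c,t)][:4])
o=env.get_obs();print(o)
E
```

```text
pics
side [[536.3, 0.0, 320.8], [0.0, 536.3, 245.8], [0.0, 0.0, 1.0]] [[-0.9414, -0.3365, -0.0222, 0.5405], [-0.1544, 0.4885, -0.8588, 0.1963], [0.2998, -0.8051, -0.5118, 1.0382], [0.0, 0.0, 0.0, 1.0]]
silencer_body [([405, 256, 444, 282], 0.92), ([315, 189, 341, 217], 0.72), ([264, 353, 415, 465], 0.7), ([364, 253, 384, 274], 0.65)]
sleeve [([302, 203, 333, 233], 0.9)]
turret [([277, 199, 331, 277], 0.87)]
gauge_turret [([219, 226, 296, 329], 0.97)]
tray [([264, 353, 414, 466], 0.58)]
tin_tray [([365, 211, 454, 255], 0.73)]
forceps [([327, 289, 391, 302], 0.82), ([280, 204, 330, 276], 0.19)]
top [[469.8, 0.0, 322.2], [0.0, 469.8, 242.3], [0.0, 0.0, 1.0]] [[0.0086, -0.9999, 0.0062, -0.0155], [-0.9801, -0.0097, -0.1985, 0.6046], [0.1986, -0.0044, -0.9801, 1.0463], [0.0, 0.0, 0.0, 1.0]]
silencer_body [([356, 333, 398, 366], 0.77), ([357, 229, 375, 255], 0.62), ([364, 280, 383, 307], 0.62), ([407, 240, 434, 256], 0.51)]
sleeve [([354, 214, 381, 241], 0.54), ([426, 332, 455, 354], 0.27)]
turret [([342, 191, 380, 248], 0.94)]
gauge_turret [([250, 181, 289, 243], 0.72)]
tray [([148, 267, 232, 368], 0.88)]
tin_tray [([420, 272, 485, 366], 0.59)]
forceps [([320, 265, 332, 328], 0.78), ([466, 207, 513, 247], 0.24)]
{'clock': 0.8, 'joints': array([-1.32900519e+00,  3.41942868e-01,  1.52408255e+00,  1.75620722e-05,
        1.27540438e+00, -1.46010153e-01]), 'dq': array([ 0.00080574,  0.00065683, -0.00096643, -0.00119826,  0.00116012,
        0.00191062]), 'joint_torque': array([ 8.93518300e-04, -4.31090462e+01, -2.44467062e+01,  7.17647024e-02,
        4.82785399e-02, -1.56359567e-05]), 'ee_pos': array([ 0.19854798, -0.48600487,  0.40477628]), 'tcp_rot': array([8.09291161e-05, 9.81260584e-01, 1.92685390e-01, 1.22892649e-05]), 'ft_force': array([-0.9026552 , -0.15023541, -1.19609837]), 'moment': array([0.02334678, 0.01625447, 0.00415783]), 'grasp_force': 0.0, 'grip_width': 0.09175525870849797}
```

View pics/side0.png

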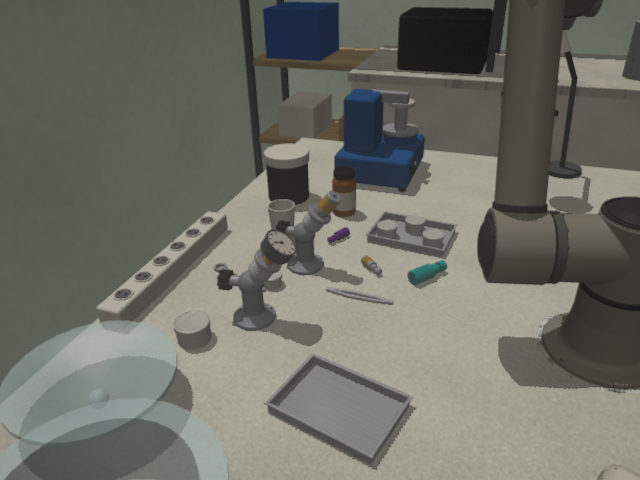

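View pics/top0.png

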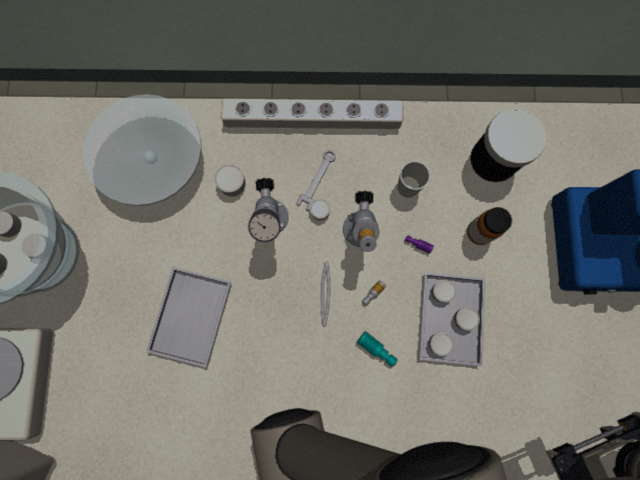

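```bash
python3 - <<'E'
import cv2,numpy as np
a=cv2.imread('pics/side0.png')[180:285,265:350]; b=cv2.imread('pics/top0.png')[180:270,325:400]
a=cv2.resize(a,None,fx=5,fy=5,interpolation=cv2.INTER_CUBIC); b=cv2.resize(b,None,fx=5,fy=5,interpolation=cv2.INTER_CUBIC)
c=np.zeros((525,800,3),np.uint8); c[:525,:425]=a; c[:450,425:800]=b
cv2.imwrite('pics/crop.png',c)
E
```

```text
(no output)
```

View pics/crop.png

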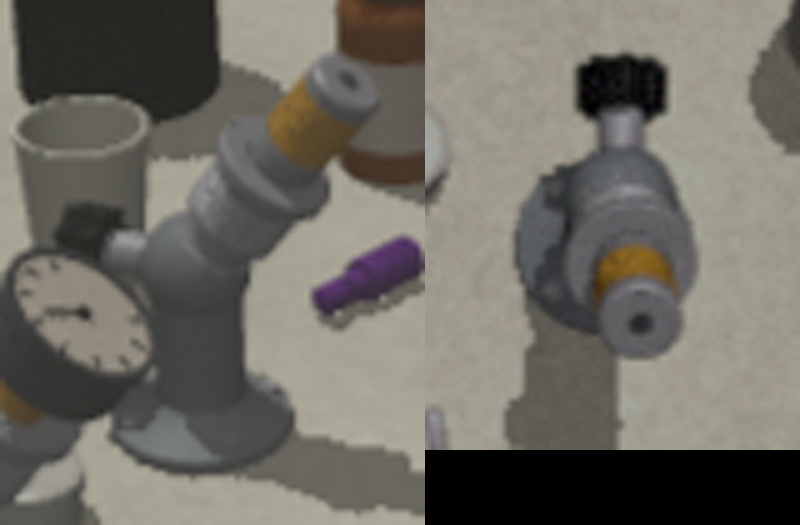

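```bash
cat >> h.py <<'E'
def proj(c,P):
    k=env.calibration(c); v=np.array(k['view']); q=np.array(k['mtx'])@(v[:3,:3]@np.asarray(P,float)+v[:3,3]); return q[:2]/q[2]
def ray(c,uv,z):
    k=env.calibration(c); v=np.array(k['view']); R=v[:3,:3]; d=R.T@np.linalg.inv(k['mtx'])@[*uv,1]; o=-R.T@v[:3,3]; return o+d*(z-o[2])/d[2]
E
cat > fit.py <<'E'
from h import *
from scipy.optimize import least_squares
def W(p,h,z,y=0): # h front, y: turret y
    c,s=np.cos(p[2]),np.sin(p[2]); return [p[0]-c*h-s*y,p[1]-s*h+c*y,z]
def res(p):
    r=[]
    r+=list(proj('side',W(p,.077,.200))-[334.6,195.4]); r+=list(proj('top',W(p,.077,.200))-[368,244.4])
    r+=list((proj('side',W(p,.0435,.1525))-[320.6,211.6])*.5); r.append((proj('top',W(p,.0435,.1525))[0]-366.4)*.6)
    f=np.array([proj('side',[p[0]+.045*np.cos(t),p[1]+.045*np.sin(t),.004])for t in np.linspace(0,6.28,90)])
    r+=[f[:,0].min()-286.6,f[:,0].max()-323.8]
    f=np.array([proj('side',[p[0]+.045*np.cos(t),p[1]+.045*np.sin(t),0])for t in np.linspace(0,6.28,90)])
    r+=[f[:,1].max()-274.2]
    f=np.array([proj('top',[p[0]+.045*np.cos(t),p[1]+.045*np.sin(t),.004])for t in np.linspace(0,6.28,90)])
    r+=[f[:,0].min()-343]
    k=proj('top',W(p,-p[3],.10))-[364.4,197]; r+=[k[0],k[1]*.5]
    return r
s=least_squares(res,[.6,-.1,0,.05]); p=s.x; print(np.round(p,4),np.round(s.fun,1))
print('cap',np.round(W(p,.077,.2),4),'face',np.round(W(p,.0435,.1525),4))
# triangulate cap freely
t=least_squares(lambda P:np.r_[proj('side',P)-[334.6,195.4],proj('top',P)-[368,244.4]],W(p,.077,.2));print('captri',np.round(t.x,4),np.round(t.fun,1))
for uv in [(176,268),(232,282),(206,368),(149,354)]: print('tray',np.round(ray('top',uv,.022),3))
E
python3 fit.py
```

```text
Traceback (most recent call last):
  File "fit.py", line 17, in <module>
    s=least_squares(res,[.6,-.1,0,.05]); p=s.x; print(np.round(p,4),np.round(s.fun,1))
  File "fit.py", line 13, in res
    f=np.array([proj('top',[p[0]+.045*np.cos(t),p[1]+.045*np.sin(t),.004])for t in np.linspace(0,6.28,90)])
                ~~~~^^^^^^^^^^^^^^^^^^^^^^^^^^^^^^^^^^^^^^^^^^^^^^^^^^^^^^
  File "h.py", line 6, in proj
    k=env.calibration(c); v=np.array(k['view']); q=np.array(k['mtx'])@(v[:3,:3]@np.asarray(P,float)+v[:3,3]); return q[:2]/q[2]
ValueError: time passes only in moves, steps and waits
```

```bash
sed -i 's/k=env.calibration(c)/k=cal(c)/; s/^from plant import env/from plant import env\nimport functools\n@functools.cache\ndef cal(c): return env.calibration(c)/' h.py; python3 fit.py
```

```text
[ 0.6511 -0.1053 -0.03    0.0539] [-0.2 -1.1 -0.2 -0.5  0.1 -0.2 -0.3  0.7  0.2 -0.1 -0.6  0.1  0. ]
cap [ 0.5741 -0.103   0.2   ] face [ 0.6076 -0.104   0.1525]
captri [ 0.5738 -0.1037  0.197 ] [ 0.1  0.  -0.  -0. ]
tray [0.546 0.341 0.022]
tray [0.513 0.205 0.022]
tray [0.314 0.256 0.022]
tray [0.344 0.39  0.022]
```

Call:
{"name": "arm_command", "arguments": {"motion": [[[0.03,-0.013,0,0.03],[0.08,-0.036,0,0.08],[0.137,-0.061,0.001,0.13],[0.195,-0.087,0.002,0.18],[0.252,-0.113,0.003,0.23],[0.31,-0.138,0.003,0.28],[0.367,-0.164,0.004,0.33],[0.424,-0.19,0.004,0.38],[0.47,-0.21,0.005,0.418],[0.484,-0.2165,0.005,0.418]]], "jaw": 0.6, "newtons": 10}}

```text
clock: 2.05
ee_pos: [0.5662, -0.1002, 0.3993]
tcp_rot: [-0.0, 1.0, -0.013, -0.0]
ft_force: [-0.3, -0.3, 0.4]
grip_width: 0.0551
grasp_force: 0.0
```

```bash
python3 - <<'E'
from h import *
from scipy.spatial.transform import Rotation as R
o=env.get_obs();q=o['tcp_rot'];print(o['clock'],o['ee_pos'],R.from_quat([*q[1:],q[0]]).as_matrix().round(3).tolist(),o['grip_width'],o['ft_force'],o['joints'].round(2))
a=snap('side','s1')[120:240,240:400]; b=snap('top','t1')[170:290,290:450]
c=np.zeros((600,800,3),np.uint8)
cv2.imwrite('pics/c1.png',np.hstack([cv2.resize(x,(400,300),interpolation=cv2.INTER_CUBIC) for x in(a,b)])[:,:,::-1])
E
```

```text
2.05 [ 0.566153   -0.10017756  0.39927653] [[1.0, -0.027, -0.0], [-0.027, -1.0, 0.0], [-0.0, -0.0, -1.0]] 0.055109681640666174 [-0.26579117 -0.33162918  0.39763847] [-0.31  0.44  1.39  0.    1.31  1.29]
```

View pics/c1.png

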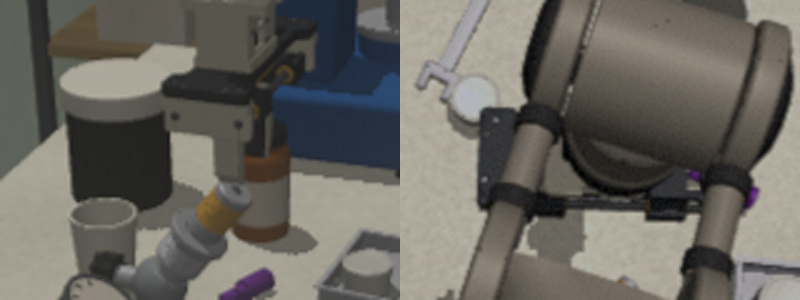

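Call:
{"name": "arm_command", "arguments": {"motion": [[[0.0,0,0,0],[0.006,0,0.01,0],[0.013,0,0.021,0],[0.02,0,0.032,0],[0.027,0,0.043,0],[0.033,0,0.053,0],[0.0367,0,0.0598,0],[0.0367,0,0.0598,0],[0.0367,0,0.0598,0],[0.0367,0,0.0598,0]]], "jaw": 0.6}}

```text
clock: 3.4
ee_pos: [0.6014, -0.1037, 0.3405]
tcp_rot: [0.0, 1.0, -0.015, 0.0]
ft_force: [0.1, 1.0, 0.3]
grip_width: 0.0554
grasp_force: 0.0
```

Call:
{"name": "arm_command", "arguments": {"motion": [[[0.0,0,0,0],[0,0,0,0],[0,0,0,0],[0,0,0,0],[0,0,0,0],[0,0,0,0],[0,0,0,0],[0,0,0,0],[0,0,0,0],[0,0,0,0]]], "jaw": 0.3, "newtons": 5}}

```text
clock: 4.65
ee_pos: [0.6014, -0.1036, 0.3401]
tcp_rot: [-0.0, 1.0, -0.015, 0.0]
ft_force: [-1.0, 3.5, 5.1]
grip_width: 0.0347
grasp_force: 5.0
```

```bash
python3 - <<'E'
from h import *
o=env.get_obs();print(o['clock'],o['ee_pos'],o['grip_width'],o['ft_force'],o['moment'],o['grasp_force'])
a=snap('side','s2')[150:250,260:360]
cv2.imwrite('pics/c2.png',cv2.resize(a,(600,600),interpolation=cv2.INTER_CUBIC)[:,:,::-1])
E
```

```text
4.65 [ 0.60142615 -0.10356604  0.34005011] 0.034730254387566536 [-1.03631592  3.5009737   5.10821367] [0.60500591 0.231368   0.04634885] 5.019174702465534
```

View pics/c2.png

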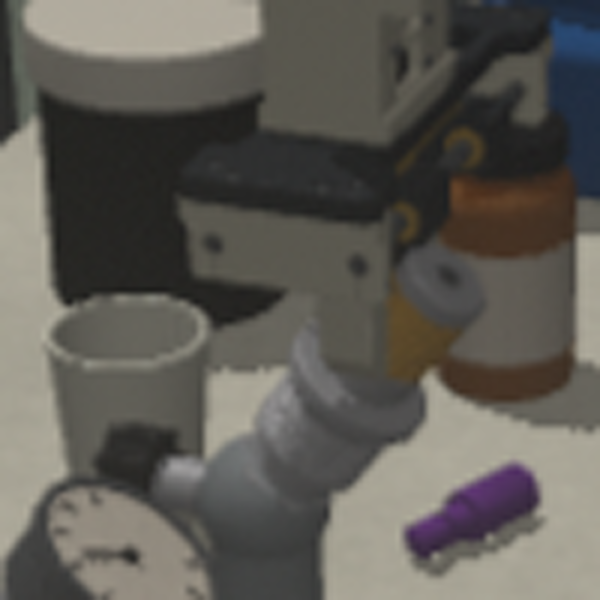

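Call:
{"name": "arm_command", "arguments": {"motion": [[[0,-0.001,0,0],[0,-0.001,0,0],[0,-0.001,0,0],[0.002,-0.001,0.003,0],[0.004,-0.001,0.006,0],[0.006,-0.001,0.009,0],[0.008,-0.001,0.0115,0],[0.0098,-0.001,0.0139,0],[0.0098,-0.001,0.0139,0],[0.0098,-0.001,0.0139,0]]], "jaw": 0.46, "newtons": 10}}

```text
clock: 5.95
ee_pos: [0.611, -0.103, 0.3264]
tcp_rot: [0.0, 1.0, -0.015, -0.0]
ft_force: [-5.2, -0.7, 6.4]
grip_width: 0.0421
grasp_force: 4.2
```

Call:
{"name": "arm_command", "arguments": {"motion": [[[0.0006,0,0.0008,0],[0.0011,0,0.0016,0],[0.0017,0,0.0024,0],[0.0023,0,0.0033,0],[0.0029,0,0.0041,0],[0.0029,0,0.0041,0],[0.0029,0,0.0041,0],[0.0029,0,0.0041,0],[0.0029,0,0.0041,0],[0.0029,0,0.0041,0]]]}}

```text
clock: 7.2
ee_pos: [0.6126, -0.103, 0.3248]
tcp_rot: [0.0, 1.0, -0.015, -0.002]
ft_force: [-17.4, 0.7, 22.9]
grip_width: 0.0423
grasp_force: 14.4
```

Call:
{"name": "arm_command", "arguments": {"motion": [[[0,0,0,0],[0,0,0,0],[0,0,0,0],[0,0,0,0],[0,0,0,0],[-0.003,0,-0.0043,0],[-0.0063,0,-0.009,0],[-0.0063,0,-0.009,0],[-0.0063,0,-0.009,0],[-0.0063,0,-0.009,0]]], "jaw": 0.25, "newtons": 50}}

```text
clock: 8.45
ee_pos: [0.6078, -0.103, 0.3306]
tcp_rot: [0.0, 1.0, -0.015, -0.0]
ft_force: [-3.3, -2.8, 0.8]
grip_width: 0.0331
grasp_force: 50.0
```

```bash
python3 - <<'E'
from h import *
o=env.get_obs();print(o['clock'],o['ee_pos'],o['grip_width'],o['ft_force'],o['moment'],o['grasp_force'])
a=snap('side','s3')[150:250,260:360]
cv2.imwrite('pics/c3.png',cv2.resize(a,(600,600),interpolation=cv2.INTER_CUBIC)[:,:,::-1])
E
```

```text
8.45 [ 0.60783406 -0.10304468  0.33061524] 0.033050309526075246 [-3.3433359  -2.81688229  0.76950757] [-0.3261141   0.49697625  0.00394861] 49.99983608722687
```

View pics/c3.png

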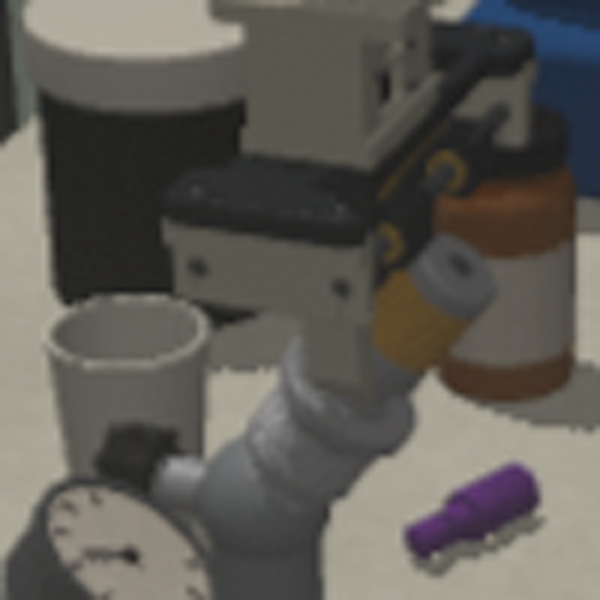

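Call:
{"name": "arm_command", "arguments": {"motion": [[[-0.003,0,-0.0043,0],[-0.006,0,-0.0086,0],[-0.009,0,-0.0129,0],[-0.012,0,-0.0172,0],[-0.0155,0,-0.0221,0],[-0.019,0,-0.0271,0],[-0.0225,0,-0.0321,0],[-0.026,0,-0.0371,0],[-0.03,0,-0.0428,0],[-0.033,0,-0.0471,0]]]}}

```text
clock: 9.75
ee_pos: [0.5746, -0.1018, 0.3785]
tcp_rot: [0.0, 1.0, -0.015, 0.0]
ft_force: [-0.4, 0.4, -1.7]
grip_width: 0.0332
grasp_force: 50.0
```

```bash
python3 - <<'E'
from h import *
o=env.get_obs();print(o['clock'],o['ee_pos'],o['grip_width'],o['ft_force'],o['moment'],o['joints'].round(2))
a=snap('side','s4')[120:240,260:380]
cv2.imwrite('pics/c4.png',cv2.resize(a,(600,600),interpolation=cv2.INTER_CUBIC)[:,:,::-1])
E
```

```text
9.75 [ 0.57464345 -0.10182087  0.37852945] 0.033187465370777165 [-0.35396832  0.40408002 -1.73546114] [ 0.00090303 -0.03477861  0.01773269] [-0.31  0.47  1.4   0.    1.27  1.29]
```

View pics/c4.png

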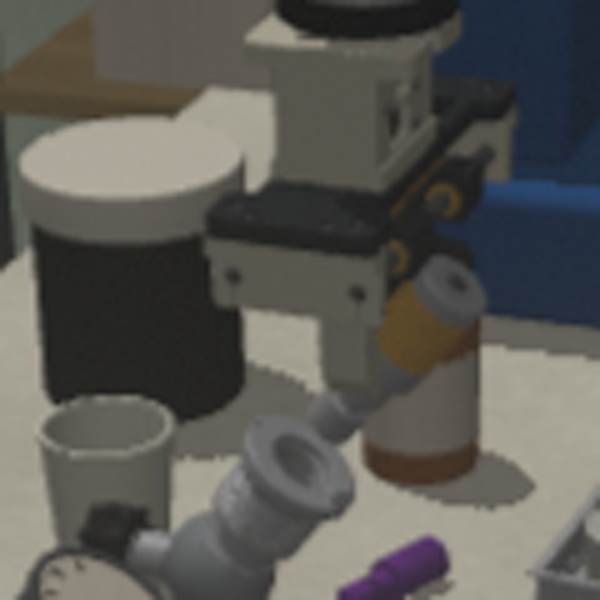

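Call:
{"name": "arm_command", "arguments": {"motion": [[[-0.015,0,-0.015,0],[-0.035,0,-0.038,0],[-0.058,0,-0.06,0],[-0.072,-0.02,-0.07,0],[-0.082,-0.06,-0.07,0],[-0.09,-0.11,-0.07,0],[-0.097,-0.16,-0.07,0],[-0.102,-0.21,-0.07,0],[-0.107,-0.26,-0.065,0],[-0.111,-0.31,-0.055,0]]]}}

```text
clock: 11.05
ee_pos: [0.473, 0.213, 0.4334]
tcp_rot: [-0.0, 1.0, -0.015, 0.001]
ft_force: [1.0, -0.8, -2.9]
grip_width: 0.0329
grasp_force: 50.0
```

Call:
{"name": "arm_command", "arguments": {"motion": [[[-0.004,-0.035,0.01,0],[-0.008,-0.068,0.03,0],[-0.0096,-0.083,0.055,0],[-0.0096,-0.0863,0.085,0],[-0.0096,-0.0863,0.115,0],[-0.0096,-0.0863,0.145,0],[-0.0096,-0.0863,0.17,0],[-0.0096,-0.0863,0.187,0],[-0.0096,-0.0863,0.195,0],[-0.0096,-0.0863,0.1985,0]]]}}

```text
clock: 12.3
ee_pos: [0.4664, 0.2979, 0.2344]
tcp_rot: [0.0, 1.0, -0.015, 0.0]
ft_force: [-0.2, -0.0, -2.9]
grip_width: 0.0329
grasp_force: 50.0
```

```bash
python3 - <<'E'
from h import *
o=env.get_obs();print(o['clock'],o['ee_pos'],o['grip_width'],o['ft_force'],o['moment'],o['joints'].round(2))
a=snap('side','s5')[280:480,200:450]
cv2.imwrite('pics/c5.png',cv2.resize(a,(750,600),interpolation=cv2.INTER_CUBIC)[:,:,::-1])
E
```

```text
12.3 [0.46642563 0.29792021 0.23441832] 0.03293128228662217 [-2.0752485e-01 -1.4379743e-03 -2.8538532e+00] [-0.01700382 -0.03178971  0.01489652] [ 0.43  0.58  1.65 -0.    0.9   2.03]
```

View pics/c5.png

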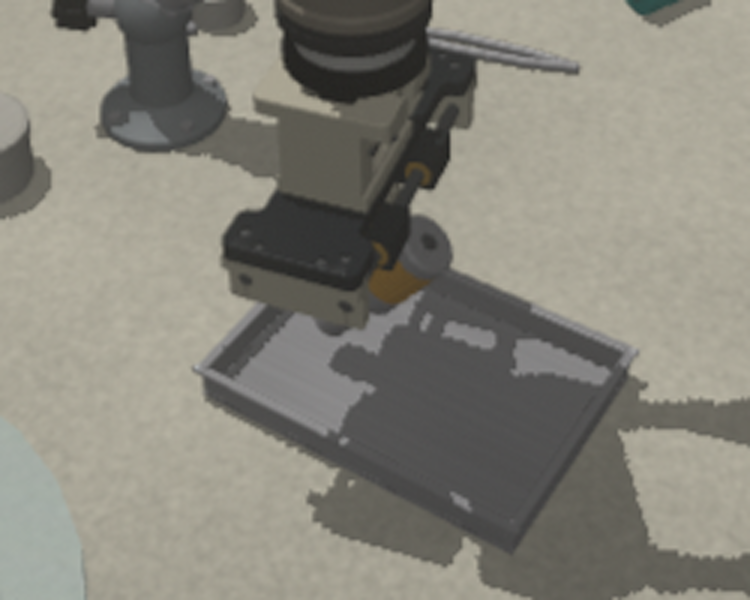

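Call:
{"name": "arm_command", "arguments": {"motion": [[[0,0,0.003,0],[0,0,0.006,0],[0,0,0.009,0],[0,0,0.011,0],[0,0,0.013,0],[0,0,0.015,0],[0,0,0.0165,0],[0,0,0.0165,0],[0,0,0.0165,0],[0,0,0.0165,0]]]}}

```text
clock: 13.6
ee_pos: [0.4663, 0.2979, 0.2181]
tcp_rot: [0.0, 1.0, -0.015, 0.0]
ft_force: [-0.5, -0.8, -2.6]
grip_width: 0.0329
grasp_force: 50.0
```

Call:
{"name": "arm_command", "arguments": {"motion": [[[0,0,0.0005,0],[0,0,0.001,0],[0,0,0.0015,0],[0,0,0.002,0],[0,0,0.0025,0],[0,0,0.003,0],[0,0,0.0035,0],[0,0,0.004,0],[0,0,0.004,0],[0,0,0.004,0]]]}}

```text
clock: 14.85
ee_pos: [0.4663, 0.2979, 0.2144]
tcp_rot: [-0.0, 1.0, -0.015, 0.0]
ft_force: [-2.9, -0.3, 5.5]
grip_width: 0.0328
grasp_force: 50.0
```

Call:
{"name": "arm_command", "arguments": {"motion": [[[0,0,0,0],[0,0,0,0],[-0.003,0,0.0012,0],[-0.006,0,0.0027,0],[-0.009,0,0.0045,0],[-0.0115,0,0.0063,0],[-0.014,0,0.0082,0],[-0.016,0,0.0101,0],[-0.018,0,0.0121,0],[-0.018,0,0.0121,0]]], "jaw": 0.25, "newtons": 6}}

```text
clock: 16.1
ee_pos: [0.4479, 0.2984, 0.2015]
tcp_rot: [0.0, 1.0, -0.015, -0.001]
ft_force: [0.6, 0.3, -1.5]
grip_width: 0.0348
grasp_force: 6.0
```

```bash
python3 - <<'E'
from h import *
o=env.get_obs();print(o['clock'],o['ee_pos'],o['grip_width'],o['ft_force'],o['moment'],o['grasp_force'])
a=snap('side','s6')[340:440,280:380]
cv2.imwrite('pics/c6.png',cv2.resize(a,(600,600),interpolation=cv2.INTER_CUBIC)[:,:,::-1])
E
```

```text
16.1 [0.44787782 0.29837538 0.20148752] 0.03476374734756342 [ 0.56966423  0.34209443 -1.49155568] [ 0.11502051  0.07807375 -0.02123802] 6.000110283493996
```

View pics/c6.png

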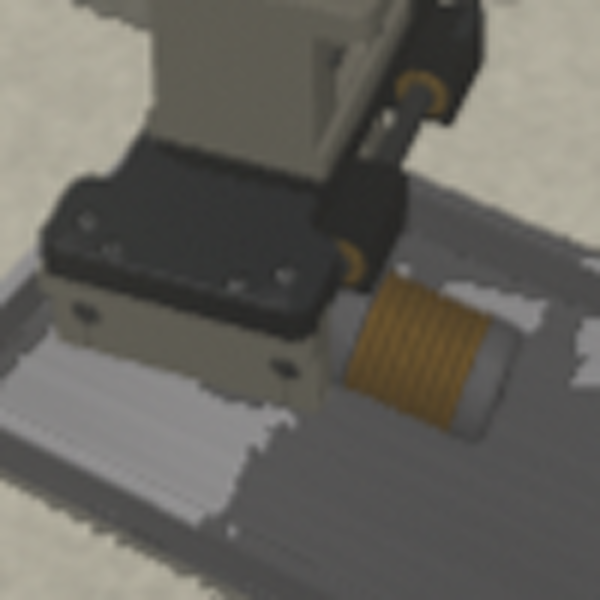

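Call:
{"name": "arm_command", "arguments": {"motion": [[[0,0,0.0015,0],[0,0,0.003,0],[0,0,0.0045,0],[0,0,0.006,0],[0,0,0.007,0],[0,0,0.008,0],[0,0,0.009,0],[0,0,0.01,0],[0,0,0.01,0],[0,0,0.01,0]]]}}

```text
clock: 17.4
ee_pos: [0.4482, 0.2984, 0.1918]
tcp_rot: [0.0, 1.0, -0.015, -0.0]
ft_force: [-0.1, 0.4, -1.7]
grip_width: 0.0341
grasp_force: 6.0
```

Call:
{"name": "arm_command", "arguments": {"motion": [[[0,0,0.0005,0],[0,0,0.001,0],[0,0,0.0015,0],[0,0,0.002,0],[0,0,0.0025,0],[0,0,0.003,0],[0,0,0.003,0],[0,0,0.003,0],[0,0,0.003,0],[0,0,0.003,0]]]}}

```text
clock: 18.65
ee_pos: [0.4486, 0.2985, 0.19]
tcp_rot: [-0.0, 1.0, -0.015, 0.001]
ft_force: [-0.9, -1.9, 8.8]
grip_width: 0.0347
grasp_force: 6.0
```

Call:
{"name": "arm_command", "arguments": {"motion": [[[0,0,-0.001,0],[0,0,-0.001,0],[0,0,-0.001,0],[0,0,-0.001,0],[0,0,-0.001,0],[0,0,-0.001,0],[0,0,-0.001,0],[0,0,-0.001,0],[0,0,-0.001,0],[0,0,-0.001,0]]], "jaw": 0.58}}

```text
clock: 19.9
ee_pos: [0.4483, 0.2984, 0.1899]
tcp_rot: [0.0, 1.0, -0.015, 0.0]
ft_force: [-0.7, 0.9, 0.5]
grip_width: 0.0534
grasp_force: 0.0
```

Call:
{"name": "arm_command", "arguments": {"motion": [[[0,0,-0.005,0],[0,0,-0.015,0],[0,0,-0.03,0],[0,0,-0.055,0],[0,0,-0.085,0],[0,0,-0.12,0],[0,0,-0.16,0],[0,0,-0.19,0],[0,0,-0.2,0],[0,0,-0.2,0]]]}}

```text
clock: 21.15
ee_pos: [0.4481, 0.2984, 0.3903]
tcp_rot: [-0.0, 1.0, -0.015, 0.0]
ft_force: [1.2, -0.9, 0.1]
grip_width: 0.0535
grasp_force: 0.0
```

```bash
python3 - <<'E'
from h import *
o=env.get_obs();print(o['clock'],o['ee_pos'],o['grip_width'],o['ft_force'])
snap('side','s7')
E
```

```text
21.15 [0.44811393 0.29835072 0.39027115] 0.05354833396966609 [ 1.23632057 -0.93836323  0.05089473]
```

View pics/s7.png

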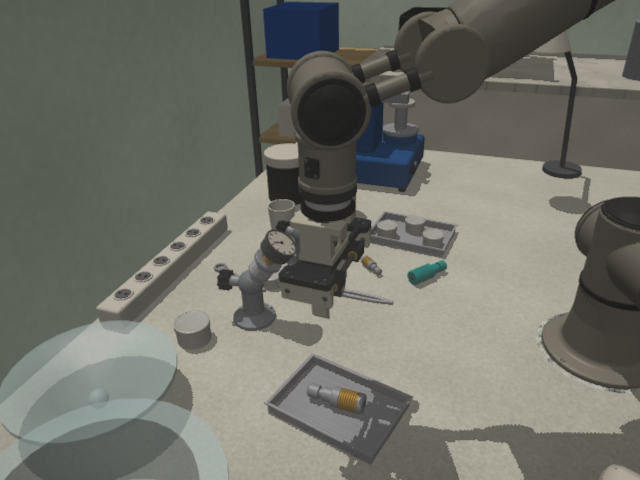

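The picture shows the silencer lying flat in the empty tray, around pixel (337, 398). The gripper is clear of it, and the bystanders in view are where they were.

```bash
python3 -c "
from plant import env
print(env.sign_off())"
```

```text
the job is handed in; nothing more can be done
None
```

The silencer is uncoupled, the sleeve has sprung home, and the silencer was lowered to lie in the empty tray; I handed the job in at about 21 s (limit 43 s) and have not seen the verdict.

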